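Surface-thermometer reading on the warming tray

TASK

Take the orange surface thermometer straight up out of its steel stand and set its brass foot on the yellow dot of the warming tray's smaller ring, upright and with its screen facing the tray's knob side. Press only lightly, so that the sprung foot is partly pushed in but not bottomed out, without dragging the foot over the glass or disturbing anything else. Keep it there for at least three seconds for the reading to settle, and finish while still holding it pressed on the dot.

Things in the scene. Friction and masses are not known exactly. Their poses are not given: they have to be found in the camera images.
- thermo: Orange stick thermometer, about 130 g, upright in the stand. Origin on the axis under its round black collar (34 mm wide, 6 mm high) that rests on the stand's rim, 105 mm above the table. z up along the stick; screen on the -x face. The straight handle, 22 mm thick along x, 32 mm wide along y, spans z = 6 to 120 mm. Below, an 8 mm stem leads to a brass foot, underside at z = -95 mm.
- thermo_tip (a point): Centre of the flat underside of the thermometer's brass foot (12 mm across), on the thermometer's axis, 95 mm below its origin when the foot is not pressed in; axes parallel to the thermometer's.
- thermo_screen (a point): Centre of the thermometer's screen, at (-12, 0, 89) mm in the thermometer's frame. Before the thermometer is taken its screen faces the robot's side (-x of the world) within 0.65 rad.
- thermo_foot (a joint): How far the thermometer's sprung foot is pushed in (m): 0 free, 0.010 bottomed out. It begins to move at 1 N and needs 0.5 N more per mm (2 N at 2 mm, 3.5 N at 5 mm, 6 N at 10 mm, then rigid).
- stand: Steel stand of the thermometer, loose, 0.9 kg, 105 mm high: round base 88 mm across narrowing to a 54 mm column with an upright 18 mm bore in which the stem and foot hang. Origin at the centre of its underside. It is one of three upright things to the robot's left of the tray, in any order, with the crock and the cookie press.
- tray: Fixed warming tray, 290 mm (x) by 380 mm (y), level black glass top 50 mm above the table. Origin at the centre of its underside; its -x side, towards the robot, is the front with two black knobs. On the glass are a larger white ring (radius 78 mm, at y = -85 mm) and a smaller white ring (radius 52 mm, at y = +100 mm, to the robot's left).
- mark (a point): Centre of the yellow dot (14 mm across) in the middle of the smaller white ring, on top of the glass, 50 mm above the table. Its axes are parallel to the tray's: -x points to the knob side.
- pan: Lidded steel milk pan, 0.7 kg, 116 mm across and 102 mm high to the top of its lid knob, with a long black handle 165 mm out along its +x, 66 mm up. It stands loose on the tray's larger ring. Origin at the centre of its underside. Bystander.
- crock: Blue ceramic crock, 94 mm across and 110 mm high, with three wooden spoons standing in it up to 195 mm above the table, spread at most 60 mm from its axis. Loose. Origin at the centre of its underside. Bystander.
- press: Aluminium cookie press standing upright, 58 mm across and 195 mm high to the top of its red plunger knob; finger wings 94 mm wide along y, 126 mm up. Loose. Origin at the centre of its underside. Bystander.
- shaker: Glass sugar shaker with a steel cap, 72 mm across, 122 mm high, to the robot's left, at the near left of the upright things. Loose. Origin at the centre of its underside. Bystander.
Things that resemble listed ones, but are neither listed nor needed, are in the scene too. Several things have the shape of the thermo; the one meant has the colours described above.

How it is judged:
By the outcome, as a careful person would: the job done as asked, in the order asked, and still so for the second after the job is handed in, while the arm keeps its last pose, push and grip.
It also fails if it takes over 53 s, if anything falls off the work surface, if the arm or the gripper's body presses on something with over 40 N, if the wrist force passes 120 N, or if a joint passes its speed limit or range.

ROBOT

A 6-joint arm with a two-finger parallel gripper is mounted at the origin on the work surface. World frame = base frame: x ahead of the robot, y to its left, z up, the work surface at z = 0. Lengths are in m, angles in degrees, forces in N, time in s.
With the tool pointing down it reaches from about 0.375 to 0.975 m from the base axis. Payload 3.8 kg.
Tool frame: the origin (TCP) lies midway between the tips of the shut fingers; the grasp point (between the pads) lies 19 mm behind it; z points along the fingers, y is the line along which they close (so a half turn about z gives the same grasp; the last joint's range is limited). The gripper opens to 88 mm and grips with 3 to 60 N. Pads are 18 mm wide; open, the fingers measure 123 mm over their backs; the gripper's body (75 mm by 187 mm) begins 45 mm behind the grasp point.
Start: joints at [-71.442, 15.12, 91.902, -0, 72.978, -2.114], TCP at [0.238, -0.632, 0.239] pointing down, gripper open.
Joint ranges: [-150.88, 150.88], [-54.13, 125.18], [17.81, 147.31], [-75.09, 255.09], [0, 152.58], [-146.25, 146.25]. Speed limits (degrees/s): [147.25, 147.25, 180, 180, 180, 180].

INTERFACE

Orientations are given as [roll, pitch, yaw] about the fixed x, y, z axes, in that order (R = Rz(yaw) Ry(pitch) Rx(roll)).
In Python, from station import telemetry, optics, arm gives the robot as it stands.
- The arm moves only by the shell command python3 -m creep FILE [FORCE], which reads ROWS from the file FILE. ROWS is a JSON list of rows, 1 to 12 of them, each written [opening, [dx, dy, dz], [rx, ry, rz]]: the opening from 0.0 (shut) to 1.0 (fully open), then dx, dy, dz in units of 20 mm, then a rotation vector rx, ry, rz in degrees; each row shifts and turns the commanded pose from where the row before left it, along the tool's axes as they then stand; what a row does not reach is not made up. A row lasts 1/12 s, in which the tool goes at most 0.0417 m and 7.16 degrees, less where a joint would pass 70% of its speed; a pose out of reach is approached as far as the arm can. The fingers move at their own pace and stop on an object; FORCE is the grip in N (left out, the last holds). Time passes only in rows, so rows that do not move let the fingers close. It prints the time, the measured TCP pose, the force, the opening and the grip force at its end. Input that does not fit is refused with a message, and nothing moves.
- telemetry.get_obs(): the state, without advancing time (a new reading comes with each control period).
- optics.read_camera(name): name is "scene" or "side" or "wrist"; returns a dict with "img" (480x640x3 uint8, red, green, blue), "fx", "fy", "cx", "cy" (pixels), "dist_coeffs" ([k1, k2, p1, p2, k3] as OpenCV has them; the pictures are not rectified), "R" (3x3) and "t" (3): a world point X has camera coordinates R X + t. Camera axes: x right, y down, z forward; pixel columns grow to the right and rows downward; lengths in m; the calibration is good to about 2 mm. A picture is of the moment at which its call begins. There is no depth.
- arm.job_done(): hands the job in; it is judged then, once.
The state is a dict: "time_s": time; "qpos": joint angles; "qd": joint speeds; "joint_torque": joint torques, N m; "ee_pos": TCP position; "orientation": TCP orientation; "contact_force": force on the tool from outside, world axes, zero at the start; "torque": the same for the moment, N m; "opening": opening from 0.0 (shut) to 1.0 (fully open); "grip_force": force on a finger pad.
Only numpy, scipy, OpenCV 4.12 (cv2) and the standard library are available. Lean on these libraries where they do the work, as an engineer would, in place of code of your own. Each camera call takes 0.05 s, during which the arm holds its last target. There are 200 camera calls.

## Working session

There is one attempt and no reset: what is moved stays moved. The work goes in short steps, Python scripts to look and compute and a shell command to move; the robot and the scene stay as the last step left them, time stands still between calls to the robot, and variables do not carry over. Pictures are saved under pics/ and viewed, at most 13 in all, crops included, and the job is handed in when it is done.

```bash
mkdir -p pics; ls; python3 - <<'E'
from station import telemetry, optics
import cv2,numpy as np
print(telemetry.get_obs())
for n in ["scene","side"]:
    c=optics.read_camera(n); cv2.imwrite(f"pics/{n}0.png",c["img"][:,:,::-1])
    print(n,c["fx"],c["cx"],c["dist_coeffs"],(-c["R"].T@c["t"]),c["R"][2])
E
```

```text
pics
{'time_s': 0.0, 'qpos': array([-7.14408560e+01,  1.51673058e+01,  9.19794569e+01, -1.19212609e-05,
        7.29764739e+01, -2.11425457e+00]), 'qd': array([-0.05907787,  0.119155  , -0.01113844, -0.02133886, -0.01054492,
       -0.04672884]), 'joint_torque': array([ 2.55459440e-06, -5.02123582e+01, -3.56876922e+01,  7.26866070e-02,
        2.93313246e-02, -1.89148914e-04]), 'ee_pos': array([ 0.23807973, -0.63087991,  0.23742672]), 'orientation': array([-1.79876847e+02, -4.53509981e-03,  2.06733972e+01]), 'contact_force': array([ 1.12588179, -0.54125801, -0.501012  ]), 'torque': array([ 0.00295598,  0.01138239, -0.04859722]), 'grip_force': 0.0, 'opening': 1.0025905860493523}
scene 444.2910190655453 319.12240558754877 [-0.02747164  0.          0.          0.          0.        ] [ 0.88166304 -0.60190446  0.8167309 ] [-0.32875496  0.64783626 -0.68718873]
side 485.84431821288956 319.62315389423503 [-0.10127936  0.          0.          0.          0.        ] [ 0.38981364 -0.6559645   0.67166334] [ 0.17166488  0.7841078  -0.59641104]
```

View pics/scene0.png

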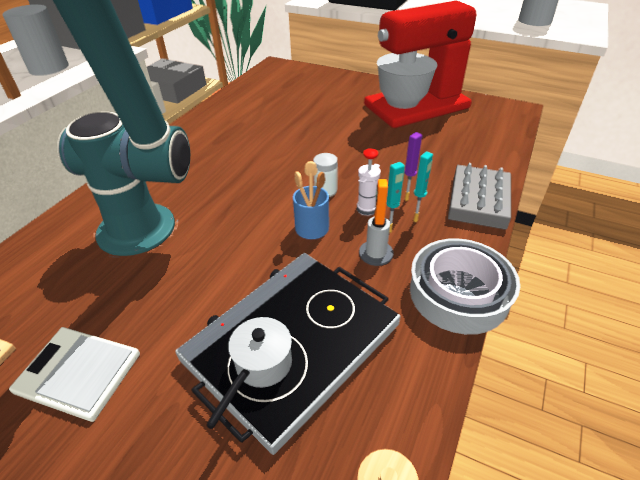

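View pics/side0.png

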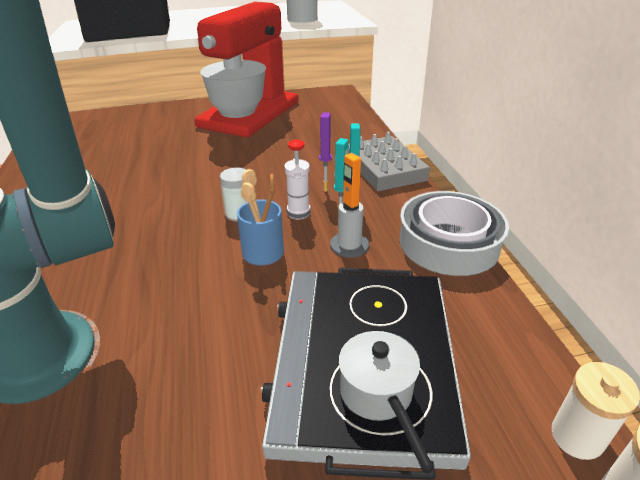

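The scene view shows the orange thermometer at (382,205) and the dot at (330,308). In the side view they are at (351,185) and (378,304). The crock is left and nearer, the press is behind it, and teal and purple look-alikes stand behind the thermometer. Next I'll measure.

```bash
cat > h.py <<'E'
from station import telemetry, optics
import cv2,numpy as np
def cam(n):
    c=optics.read_camera(n); c["K"]=np.array([[c["fx"],0,c["cx"]],[0,c["fy"],c["cy"]],[0,0,1.]]); c["D"]=np.array(c["dist_coeffs"],float)
    c["hsv"]=cv2.cvtColor(c["img"],cv2.COLOR_RGB2HSV); c["C"]=-c["R"].T@c["t"]; return c
def rays(c,p):
    u=cv2.undistortPoints(np.array(p,float).reshape(-1,1,2),c["K"],c["D"])[:,0]
    return np.c_[u,np.ones(len(u))]@c["R"]
def onz(c,p,z):
    d=rays(c,p); return c["C"]+d*((z-c["C"][2])/d[:,2])[:,None]
def proj(c,X):
    return cv2.projectPoints(np.array(X,float).reshape(-1,1,3),cv2.Rodrigues(c["R"])[0],c["t"],c["K"],c["D"])[0][:,0]
def tri(c1,p1,c2,p2):
    A=[];b=[]
    for c,p in((c1,p1),(c2,p2)):
        d=rays(c,p)[0];d/=np.linalg.norm(d);P=np.eye(3)-np.outer(d,d);A.append(P);b.append(P@c["C"])
    X,r,_,_=np.linalg.lstsq(np.vstack(A),np.hstack(b),rcond=None); return X,r**.5
def mask(c,lo,hi,big=True):
    m=cv2.inRange(c["hsv"],lo,hi)
    if big:
        n,l,s,_=cv2.connectedComponentsWithStats(m); k=1+np.argmax(s[1:,4]); m=(l==k).astype(np.uint8)*255
    return m
def pts(m): return np.argwhere(m)[:,::-1].astype(float)
ORANGE=((8,180,100),(18,255,255)); YEL=((25,180,120),(33,255,255))
E
cat > m1.py <<'E'
from h import *
cs=[cam("scene"),cam("side")]
o=[];y=[]
for c in cs:
    h=cv2.convexHull(pts(mask(c,*ORANGE)).astype(np.float32)); M=cv2.moments(h); r=cv2.minAreaRect(h)
    o.append([M["m10"]/M["m00"],M["m01"]/M["m00"]]); b=cv2.boxPoints(r); b=b[np.argsort(b[:,1])]
    p=pts(mask(c,*YEL)); y.append(p.mean(0)); print("orange",o[-1],r[1],"top",b[:2].mean(0),"bot",b[2:].mean(0),"yel",y[-1],len(p),"on glass",onz(c,[p.mean(0)],.05).round(4))
    c["tb"]=b[:2].mean(0),b[2:].mean(0)
print("centre",tri(cs[0],o[0],cs[1],o[1]),"top",tri(cs[0],cs[0]["tb"][0],cs[1],cs[1]["tb"][0]),"bot",tri(cs[0],cs[0]["tb"][1],cs[1],cs[1]["tb"][1]))
print("dot",tri(cs[0],y[0],cs[1],y[1]))
d=np.mean([onz(c,[p],.05)[0] for c,p in zip(cs,y)],0)
# rectified top views of glass plane, 0.75 px/mm, up=+x, left=+y
S=1000; out=[]
for c in cs:
    gx,gy=np.meshgrid(np.arange(400),np.arange(400)); X=np.stack([d[0]+.15-gy*.001,d[1]+.08-gx*.001,np.full(gx.shape,.05)],-1)
    q=proj(c,X).reshape(400,400,2).astype(np.float32); out.append(cv2.remap(c["img"],q[...,0],q[...,1],cv2.INTER_LINEAR))
    g=cv2.cvtColor(out[-1],cv2.COLOR_RGB2GRAY)
    for R in (52,78):
        k=cv2.HoughCircles(g,cv2.HOUGH_GRADIENT_ALT if 0 else cv2.HOUGH_GRADIENT,1,300,param1=150,param2=12,minRadius=R-3,maxRadius=R+3)
        if k is not None:
            k=k[0,0]; print("ring",R,k, "xy",d[0]+.15-k[1]*.001,d[1]+.08-k[0]*.001)
cv2.imwrite("pics/rect.png",np.hstack(out)[:,:,::-1])
E
python3 m1.py
```

```text
orange [380.8369723435225, 201.9428675400291] (11.21675968170166, 45.86018753051758) top [383.7952 178.7406] bot [378.43686 224.28668] yel [330.  307.4] 25 on glass [[ 0.6271 -0.056   0.05  ]]
orange [351.64686468646863, 181.24114411441144] (15.97900104522705, 50.728206634521484) top [352.98166 156.35803] bot [350.38364 207.01965] yel [377.90625 303.9375 ] 32 on glass [[ 0.6289 -0.0562  0.05  ]]
centre (array([0.64376516, 0.19076669, 0.16726568]), array([0.00186854])) top (array([0.64450426, 0.19518118, 0.22619722]), array([0.00689712])) bot (array([0.64352416, 0.18886968, 0.10229993]), array([0.00131249]))
dot (array([ 0.62799678, -0.05794927,  0.05225141]), array([0.00044339]))
ring 52 [ 79.5 150.5  52.9] xy 0.6274867174372791 -0.05558609967615814
ring 78 [257.5 204.5  79.3] xy 0.5734867272124409 -0.23358611767676085
ring 52 [ 80.5 149.5  53. ] xy 0.628486719463837 -0.056586101702716066
ring 78 [257.5 204.5  76. ] xy 0.5734867272124409 -0.23358611767676085
```

View pics/rect.png

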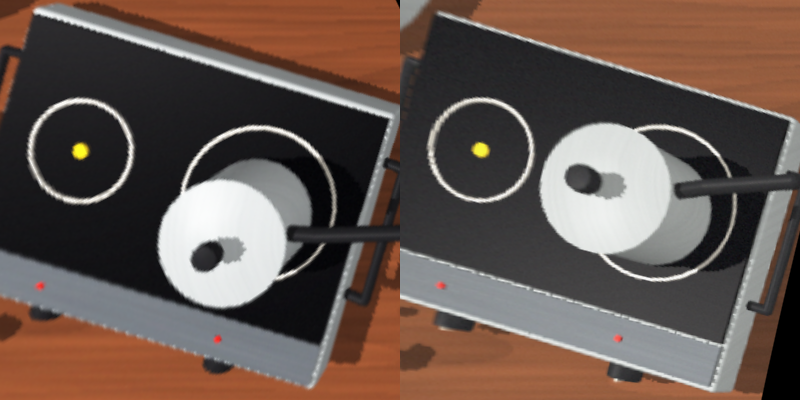

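The rectified views show the dot at the centre of the small ring, with both rings fitted 186 mm apart (185 nominal). That gives a tray yaw of about -17.1°, and the back edge agrees. Next: the neighbours, the thermometer's yaw (from its screen and handle edges), and where the wrist camera is mounted.

```bash
python3 - <<'E'
from h import *
from scipy.spatial.transform import Rotation as Ro
cs=[cam("scene"),cam("side")]; o=telemetry.get_obs()
def comps(c,lo,hi):
    n,l,s,ce=cv2.connectedComponentsWithStats(cv2.inRange(c["hsv"],lo,hi)); return [(s[i][:5].tolist(),ce[i].round(1).tolist()) for i in range(1,n) if s[i][4]>60]
for nm,lo,hi in(("teal",(80,150,90),(92,255,255)),("purple",(125,100,60),(150,255,255)),("red",(0,200,120),(4,255,255)),("blue",(100,120,60),(115,255,255))):
    for c in cs: print(nm,comps(c,lo,hi))
w=cam("wrist"); T=Ro.from_euler("xyz",o["orientation"],degrees=True).as_matrix()
print("wrist in tool:",T.T@(w["C"]-o["ee_pos"]),"\n",(w["R"]@T).round(3),w["fx"])
E
```

```text
teal [([415, 152, 18, 45, 441], [422.8, 174.6]), ([387, 162, 17, 46, 494], [394.3, 185.1])]
teal [([350, 124, 10, 32, 281], [354.7, 138.7]), ([334, 138, 15, 54, 476], [339.8, 163.0])]
purple [([405, 132, 17, 45, 482], [412.8, 153.6])]
purple [([319, 113, 13, 49, 466], [324.9, 137.3])]
red [([381, 1, 95, 51, 3168], [428.6, 24.1]), ([365, 39, 107, 88, 3203], [432.5, 90.3]), ([363, 148, 15, 11, 130], [370.2, 153.0])]
red [([200, 5, 50, 20, 251], [228.0, 15.7]), ([288, 140, 16, 10, 101], [296.1, 144.3])]
blue [([138, 0, 54, 25, 963], [162.1, 9.3]), ([294, 189, 35, 50, 1269], [311.1, 216.1])]
blue []
wrist in tool: [ 0.07093096  0.00055956 -0.14589452] 
 [[ 0.     1.    -0.001]
 [-0.962 -0.    -0.274]
 [-0.274  0.001  0.962]] 426.8883089926727
```

```bash
python3 - <<'E'
from h import *
cs=[cam("scene"),cam("side")]
for n,a,b in(("teal1",(394.3,185.1),(339.8,163)),("teal1top",(397,163),(342,139)),("teal2top",(427,153),(355,124)),("purptop",(415,133),(325,113)),("redknob",(370.2,153),(296.1,144.3)),("spoon",(311,166),(250,176))):
    X,r=tri(cs[0],a,cs[1],b); print(n,X.round(3),r)
# dark screen inside orange hull
for c in cs:
    m=mask(c,*ORANGE); h=cv2.convexHull(pts(m).astype(np.int32)); k=np.zeros_like(m); cv2.fillPoly(k,[h],255)
    k=cv2.erode(k,None)&~m; p=pts(k); print("screen",p.mean(0),len(p)); c["s"]=p.mean(0)
print(tri(cs[0],cs[0]["s"],cs[1],cs[1]["s"]))
x,y,w,hh=325,140,60,120
c=cs[1]; cv2.imwrite("pics/th.png",np.hstack([cv2.resize(cs[1]["img"][140:260,320:390],None,fx=5,fy=5,interpolation=cv2.INTER_CUBIC),cv2.resize(cs[0]["img"][160:280,345:415],None,fx=5,fy=5,interpolation=cv2.INTER_CUBIC)])[:,:,::-1])
E
```

```text
teal1 [0.645 0.287 0.157] [0.00330402]
teal1top [0.646 0.283 0.22 ] [0.00148564]
teal2top [0.698 0.361 0.217] [0.00117033]
purptop [0.644 0.437 0.22 ] [0.00195042]
redknob [0.556 0.347 0.188] [0.00147491]
spoon [0.438 0.237 0.181] [0.00247935]
screen [382.43137255 183.74509804] 51
screen [348.18791946 174.73825503] 149
(array([0.63733821, 0.21397931, 0.18542749]), array([0.0210272]))
```

View pics/th.png

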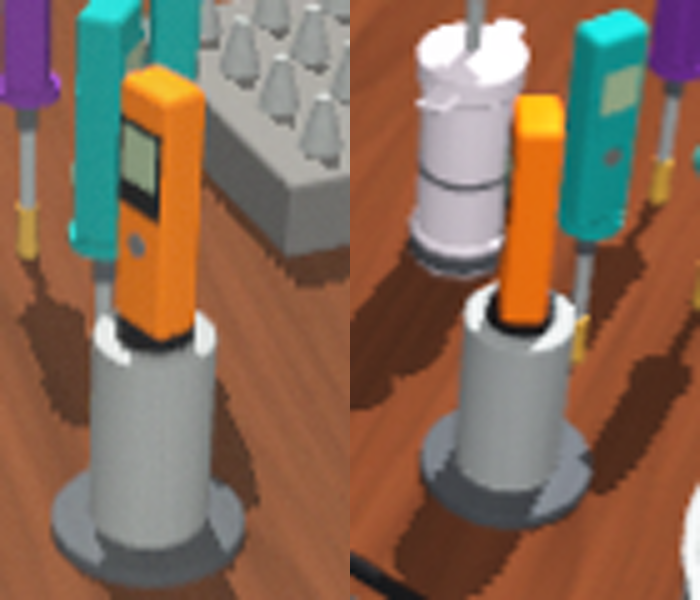

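The close-up shows the thermometer seated in the stand. Its screen faces left and toward the side camera, and is nearly edge-on to the scene camera, so its yaw is roughly +17°. The nearest neighbour is the teal one at (0.645, 0.285), top at 0.22, about 95 mm away. I'll move so the wrist camera is above the thermometer.

Units first: shifts go in units of 20 mm. So -0.008 m is -0.4, -0.026 m is -1.3.

```bash
echo '[[1, [1.25, -1.3, -0.4], [0, 0, 0]], [1, [1.25, -1.3, -0.4], [0, 0, 0]], [1, [1.25, -1.3, -0.4], [0, 0, 0]], [1, [1.25, -1.3, -0.4], [0, 0, 0]], [1, [1.25, -1.3, -0.4], [0, 0, 0]], [1, [1.25, -1.3, -0.4], [0, 0, 0]], [1, [1.25, -1.3, -0.4], [0, 0, 0]], [1, [1.25, -1.3, -0.4], [0, 0, 0]], [1, [1.25, -1.3, -0.4], [0, 0, 0]], [1, [1.25, -1.3, -0.4], [0, 0, 0]], [1, [1.25, -1.3, -0.4], [0, 0, 0]], [1, [1.25, -1.3, -0.4], [0, 0, 0]]]' > mv.in && python3 -m creep mv.in && echo '[[1, [1.25, -1.3, 0], [0, 0, 0]], [1, [1.25, -1.3, 0], [0, 0, 0]], [1, [1.25, -1.3, 0], [0, 0, 0]], [1, [1.25, -1.3, 0], [0, 0, 0]], [1, [1.25, -1.3, 0], [0, 0, 0]], [1, [1.25, -1.3, 0], [0, 0, 0]], [1, [1.25, -1.3, 0], [0, 0, 0]], [1, [1.25, -1.3, 0], [0, 0, 0]], [1, [1.25, -1.3, 0], [0, 0, 0]], [1, [1.25, -1.3, 0], [0, 0, 0]], [1, [1.25, -1.3, 0], [0, 0, 0]], [1, [1.25, -1.3, 0], [0, 0, 0]]]' > mv.in && python3 -m creep mv.in && echo '[[0.7, [0, 0, 0], [0, 0, 0]], [0.7, [0, 0, 0], [0, 0, 0]], [0.7, [0, 0, 0], [0, 0, 0]], [0.7, [0, 0, 0], [0, 0, 0]]]' > mv.in && python3 -m creep mv.in
python3 - <<'E'
from h import *
w=cam("wrist"); print(w["C"],telemetry.get_obs()["contact_force"])
print(proj(w,[[.644,.191,.225],[.644,.191,.111]]))
cv2.imwrite("pics/w1.png",w["img"][:,:,::-1])
E
```

```text
time_s: 1.45
ee_pos: [0.4091, -0.2321, 0.3355]
orientation: [180.0, -0.0, 20.7]
contact_force: [1.6, 1.1, -0.4]
opening: 0.999
grip_force: 0.0
time_s: 2.45
ee_pos: [0.5797, 0.166, 0.3349]
orientation: [180.0, -0.0, 20.7]
contact_force: [0.4, -0.3, 0.0]
opening: 0.999
grip_force: 0.0
time_s: 2.78
ee_pos: [0.579, 0.163, 0.3348]
orientation: [180.0, 0.0, 20.6]
contact_force: [0.2, -0.6, -0.4]
opening: 0.719
grip_force: 0.0
[0.64564474 0.18756705 0.48072033] [1.68389651 0.22966587 0.26272178]
[[295.20206012 119.46394004]
 [297.23540415 119.27948102]]
```

View pics/w1.png

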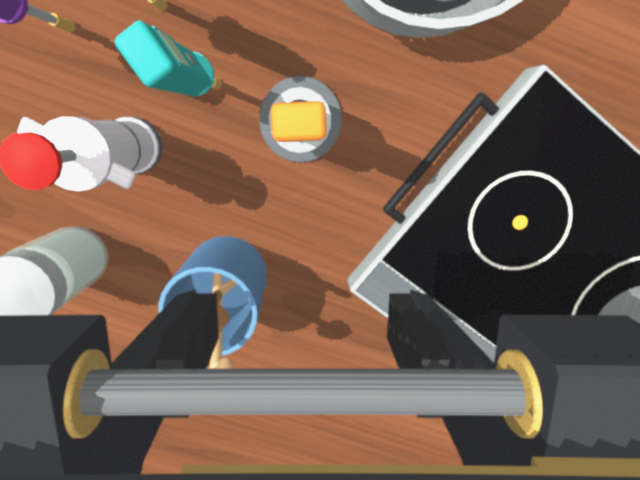

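The wrist view shows the handle's top face at (298,121), almost aligned with the finger axis, and the dot at (520,222). I'll compute the exact yaw and position, and check the dot again.

```bash
python3 - <<'E'
from h import *
from scipy.spatial.transform import Rotation as Ro
w=cam("wrist"); o=telemetry.get_obs()
m=mask(w,(10,120,100),(24,255,255)); m2=np.zeros_like(m); m2[70:170,250:350]=m[70:170,250:350]
p=pts(cv2.morphologyEx(m2,cv2.MORPH_OPEN,np.ones((3,3)))); X=onz(w,p,.225); r=cv2.minAreaRect((X[:,:2]*1000).astype(np.float32)); 
b=cv2.boxPoints(r); e=[b[1]-b[0],b[2]-b[1]]; L=max(e,key=np.linalg.norm); print("rect",r, "long-axis dir",L/np.linalg.norm(L)); L=L if L[1]>0 else -L
psi=np.degrees(np.arctan2(-L[0],L[1])); print("thermo yaw",psi,"mean",X[:,:2].mean(0),len(p))
y=pts(mask(w,*YEL)); y=y[(y[:,0]>490)&(y[:,0]<550)]; print("dot",onz(w,[y.mean(0)],.05))
c=np.array(r[0])/1000; T=Ro.from_euler("xyz",o["orientation"],degrees=True).as_matrix()
print(o["ee_pos"],o["orientation"],"tool delta to above:",T.T@(np.r_[c,.25]-o["ee_pos"]))
E
```

```text
rect ((644.0568237304688, 188.1995849609375), (54.59428405761719, 58.81027603149414), 20.591983795166016) long-axis dir [ 0.35171065 -0.93610877]
thermo yaw 20.591982 mean [0.64351435 0.18852843] 4075Traceback (most recent call last):
  File "<stdin>", line 8, in <module>
  File "h.py", line 21, in mask
    n,l,s,_=cv2.connectedComponentsWithStats(m); k=1+np.argmax(s[1:,4]); m=(l==k).astype(np.uint8)*255
                                                     ~~~~~~~~~^^^^^^^^^
    return _wrapfunc(a, 'argmax', axis=axis, out=out, **kwds)
    return bound(*args, **kwds)
ValueError: attempt to get argmax of an empty sequence
```

```bash
python3 - <<'E'
from h import *
from scipy.spatial.transform import Rotation as Ro
w=cam("wrist"); o=telemetry.get_obs()
print(w["hsv"][121,298],w["hsv"][222,520])
def roi(c,lo,hi,x,y,R):
    m=cv2.inRange(c["hsv"],lo,hi); k=np.zeros_like(m); k[y-R:y+R,x-R:x+R]=m[y-R:y+R,x-R:x+R]; return pts(cv2.morphologyEx(k,cv2.MORPH_OPEN,np.ones((3,3))))
p=roi(w,(10,180,225),(24,255,255),298,121,40); X=onz(w,p,.225); r=cv2.minAreaRect((X[:,:2]*1000).astype(np.float32)); 
b=cv2.boxPoints(r); L=max([b[1]-b[0],b[2]-b[1]],key=np.linalg.norm); L=L if L[1]>0 else -L
print("rect",r,"yaw",np.degrees(np.arctan2(-L[0],L[1])),"mean",X[:,:2].mean(0),"px",p.min(0),p.max(0))
y=roi(w,(24,150,120),(35,255,255),520,222,20); print("dot",onz(w,[y.mean(0)],.05),len(y))
c=np.array(r[0])/1000; T=Ro.from_euler("xyz",o["orientation"],degrees=True).as_matrix()
print(o["ee_pos"],o["orientation"],"tool delta to z.26:",T.T@(np.r_[c,.26]-o["ee_pos"]))
E
```

```text
[ 25 155 247] [ 30 142 247]
rect ((637.073974609375, 180.18356323242188), (1.1299474239349365, 1.1696959733963013), 20.568418502807617) yaw 20.566017 mean [0.63707396 0.18018397] px [307. 137.] [309. 139.]
dot [[nan nan nan]] 0
[0.5791686  0.16283326 0.33512853] [ 1.79985805e+02 -2.80408573e-02  2.05747349e+01] tool delta to z.26: [0.06027247 0.00408739 0.07515905]<stdin>:10: RuntimeWarning: Mean of empty slice.
  ret = um.true_divide(
```

```bash
cat >> h.py <<'E'
def roi(c,lo,hi,x,y,R):
    x,y=int(x),int(y); m=cv2.inRange(c["hsv"],lo,hi); k=np.zeros_like(m); k[max(y-R,0):y+R,x-R:x+R]=m[max(y-R,0):y+R,x-R:x+R]; return pts(cv2.morphologyEx(k,cv2.MORPH_OPEN,np.ones((3,3))))
E
python3 - <<'E'
from h import *
from scipy.spatial.transform import Rotation as Ro
w=cam("wrist"); o=telemetry.get_obs()
p=roi(w,(12,110,200),(30,255,255),298,121,40); X=onz(w,p,.225); r=cv2.minAreaRect((X[:,:2]*1000).astype(np.float32)); 
b=cv2.boxPoints(r); L=max([b[1]-b[0],b[2]-b[1]],key=np.linalg.norm); L=L if L[1]>0 else -L
print("rect",r,"yaw",np.degrees(np.arctan2(-L[0],L[1])),"mean",X[:,:2].mean(0),"px",p.min(0),p.max(0))
y=roi(w,(24,110,180),(36,255,255),520,222,20); print("dot",onz(w,[y.mean(0)],.05),len(y))
c=np.array(r[0])/1000; T=Ro.from_euler("xyz",o["orientation"],degrees=True).as_matrix()
print(o["ee_pos"],o["orientation"],"tool delta to z.26:",T.T@(np.r_[c,.26]-o["ee_pos"]))
E
```

```text
rect ((643.6795654296875, 189.43968200683594), (21.071666717529297, 30.9893798828125), 21.41861343383789) yaw 21.418575 mean [0.64383988 0.18934734] px [270. 102.] [324. 140.]
dot [[ 0.62852592 -0.05846129  0.05      ]] 157
[0.57920873 0.16295356 0.33509714] [ 1.79990522e+02 -2.90329081e-02  2.05833191e+01] tool delta to z.26: [ 0.06962878 -0.00214177  0.07513207]
```

The top face measures 31×21 mm, which matches. It is at (0.6437, 0.1894) with yaw 21.4°. I'll move above it.

```bash
echo '[[0.7, [0.87, -0.025, 0], [0, 0, -0.8]], [0.7, [0.87, -0.025, 0], [0, 0, 0]], [0.7, [0.87, -0.025, 0], [0, 0, 0]], [0.7, [0.87, -0.025, 0], [0, 0, 0]], [0.7, [0, 0, 1.25], [0, 0, 0]], [0.7, [0, 0, 1.25], [0, 0, 0]], [0.7, [0, 0, 0], [0, 0, 0]], [0.7, [0, 0, 0], [0, 0, 0]], [0.7, [0, 0, 0], [0, 0, 0]]]' > mv.in && python3 -m creep mv.in
python3 - <<'E'
from h import *
w=cam("wrist"); c=np.array([.6437,.1894]); print(telemetry.get_obs()["ee_pos"],telemetry.get_obs()["orientation"]); print(proj(w,[[*c,.225]]))
cv2.imwrite("pics/w2.png",w["img"][:,:,::-1])
E
```

```text
time_s: 3.73
ee_pos: [0.6438, 0.1908, 0.2859]
orientation: [180.0, -0.1, 21.4]
contact_force: [-0.1, 0.3, 0.5]
opening: 0.701
grip_force: 0.0
[0.6442032  0.19102674 0.28685302] [ 1.79981404e+02 -1.56730836e-01  2.14443852e+01]
[[303.43121783 264.68726217]]
```

View pics/w2.png

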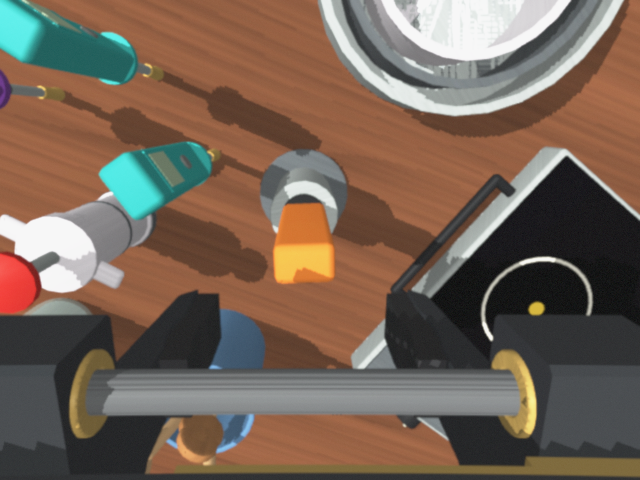

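The handle is centred between the open fingers (about 304 against a 303 px midpoint). The neighbours are clear, so I'll descend 105 mm and close gently.

Converted, 0.001 m is 0.05, 0.02 m is 1.

```bash
echo '[[0.7, [0, 0.05, 0.75], [0, 0, 0]], [0.7, [0, 0, 1], [0, 0, 0]], [0.7, [0, 0, 1], [0, 0, 0]], [0.7, [0, 0, 1], [0, 0, 0]], [0.7, [0, 0, 1], [0, 0, 0]], [0.7, [0, 0, 0.5], [0, 0, 0]], [0.7, [0, 0, 0], [0, 0, 0]], [0.7, [0, 0, 0], [0, 0, 0]], [0.7, [0, 0, 0], [0, 0, 0]]]' > mv.in && python3 -m creep mv.in && echo '[[0.3, [0, 0, 0], [0, 0, 0]], [0.3, [0, 0, 0], [0, 0, 0]], [0.3, [0, 0, 0], [0, 0, 0]], [0.3, [0, 0, 0], [0, 0, 0]], [0.3, [0, 0, 0], [0, 0, 0]], [0.3, [0, 0, 0], [0, 0, 0]], [0.3, [0, 0, 0], [0, 0, 0]], [0.3, [0, 0, 0], [0, 0, 0]]]' > mv.in && python3 -m creep mv.in 30
```

```text
time_s: 4.53
ee_pos: [0.6451, 0.1906, 0.182]
orientation: [180.0, -0.2, 21.5]
contact_force: [-0.1, 0.4, -0.2]
opening: 0.698
grip_force: 0.0
time_s: 5.2
ee_pos: [0.6441, 0.1903, 0.1801]
orientation: [180.0, -0.0, 21.5]
contact_force: [0.0, -0.8, 2.8]
opening: 0.362
grip_force: 29.7
```

Gripped: 0.362 × 88 = 32 mm. Now lifting straight up.

Converted, -0.01 m is -0.5, -0.012 m is -0.6.

```bash
echo '[[0.3, [0, 0, -0.2], [0, 0, 0]], [0.3, [0, 0, -0.5], [0, 0, 0]], [0.3, [0, 0, -0.6], [0, 0, 0]], [0.3, [0, 0, -0.6], [0, 0, 0]], [0.3, [0, 0, -0.6], [0, 0, 0]], [0.3, [0, 0, -0.6], [0, 0, 0]], [0.3, [0, 0, -0.6], [0, 0, 0]], [0.3, [0, 0, -0.6], [0, 0, 0]], [0.3, [0, 0, -0.6], [0, 0, 0]], [0.3, [0, 0, -0.6], [0, 0, 0]], [0.3, [0, 0, -0.5], [0, 0, 0]], [0.3, [0, 0, -0.25], [0, 0, 0]]]' > mv.in && python3 -m creep mv.in && echo '[[0.3, [0, 0, 0], [0, 0, 0]], [0.3, [0, 0, 0], [0, 0, 0]], [0.3, [0, 0, 0], [0, 0, 0]]]' > mv.in && python3 -m creep mv.in
cat > m2.py <<'E'
from h import *
from scipy.spatial.transform import Rotation as Ro
import sys
o=telemetry.get_obs(); tcp=o["ee_pos"]; T=Ro.from_euler("xyz",o["orientation"],degrees=True).as_matrix(); print(tcp.round(4),o["orientation"].round(2),o["contact_force"].round(2))
cs=[cam("scene"),cam("side")]
tip=np.array([*tcp[:2],tcp[2]-.181+.010])
for c in cs:
    a=proj(c,[tip])[0]; print("pred tip",a); c["a"]=a
cv2.imwrite(f"pics/{sys.argv[1]}.png",np.hstack([cv2.resize(c["img"][max(int(c["a"][1])-90,0):int(c["a"][1])+30,int(c["a"][0])-40:int(c["a"][0])+40],(400,600),interpolation=cv2.INTER_CUBIC) for c in cs])[:,:,::-1])
E
python3 m2.py lift
```

```text
time_s: 6.2
ee_pos: [0.6445, 0.1905, 0.3071]
orientation: [180.0, -0.1, 21.5]
contact_force: [0.5, 0.4, -1.7]
opening: 0.359
grip_force: 29.7
time_s: 6.45
ee_pos: [0.6434, 0.1901, 0.3037]
orientation: [-180.0, 0.1, 21.5]
contact_force: [-0.1, 0.4, -1.1]
opening: 0.362
grip_force: 29.7
[0.6434 0.1901 0.3037] [-1.7999e+02  9.0000e-02  2.1470e+01] [-0.06  0.44 -1.12]
pred tip [379.51294193 213.99603006]
pred tip [350.8016342  195.04631777]
```

View pics/lift.png

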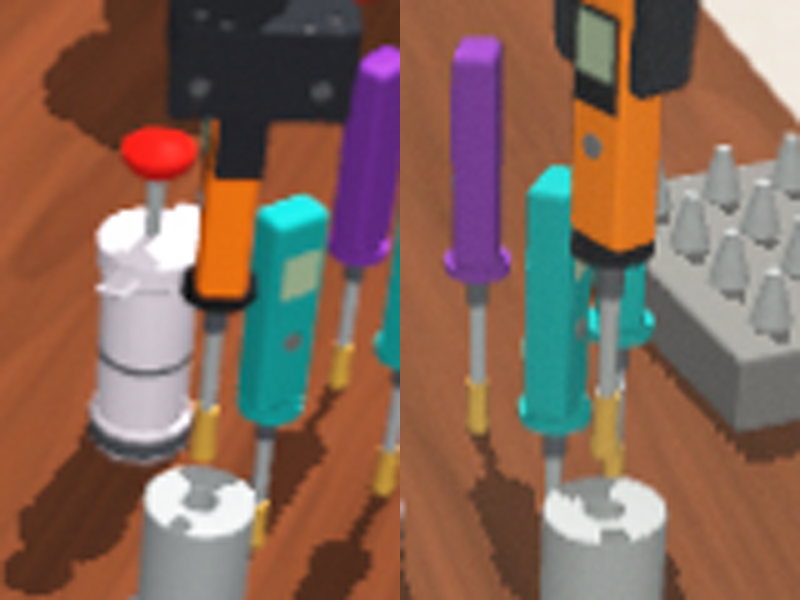

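The lifted thermometer is clear of the stand and upright, and its foot is within a pixel of the predicted position in both views. Next I'll carry it over the dot and turn it to the tray's yaw.

Converted, 0.028 m is 1.4, -0.0131 m is -0.655.

```bash
echo '[[0.3, [-0.35, 0.7, 0], [0, 0, 0]], [0.3, [-0.655, 1.4, 0], [0, 0, 0]], [0.3, [-0.655, 1.4, 0], [0, 0, 0]], [0.3, [-0.655, 1.4, 0], [0, 0, 0]], [0.3, [-0.655, 1.4, 0], [0, 0, 0]], [0.3, [-0.655, 1.4, 0], [0, 0, 0]], [0.3, [-0.655, 1.4, 0], [0, 0, 0]], [0.3, [-0.655, 1.4, 0], [0, 0, 0]], [0.3, [-0.305, 0.71, 0], [0, 0, 0]]]' > mv.in && python3 -m creep mv.in && echo '[[0.3, [0, 0, 0], [0, 0, 5.5]], [0.3, [0, 0, 0], [0, 0, 5.5]], [0.3, [0, 0, 0], [0, 0, 5.5]], [0.3, [0, 0, 0], [0, 0, 5.5]], [0.3, [0, 0, 0], [0, 0, 5.5]], [0.3, [0, 0, 0], [0, 0, 5.5]], [0.3, [0, 0, 0], [0, 0, 5.5]], [0.3, [0, 0, 0], [0, 0, 0]], [0.3, [0, 0, 0], [0, 0, 0]], [0.3, [0, 0, 0], [0, 0, 0]]]' > mv.in && python3 -m creep mv.in
python3 m2.py over
```

```text
time_s: 7.3
ee_pos: [0.6273, -0.0609, 0.3043]
orientation: [179.9, 0.1, 21.3]
contact_force: [-0.4, 0.0, -1.8]
opening: 0.36
grip_force: 29.7
time_s: 8.13
ee_pos: [0.6282, -0.0568, 0.3045]
orientation: [-180.0, 0.0, -16.9]
contact_force: [-0.4, -1.0, -1.8]
opening: 0.364
grip_force: 29.7
[ 0.6282 -0.0568  0.3045] [-1.80e+02  3.00e-02 -1.69e+01] [-0.43 -0.95 -1.84]
pred tip [330.2887052 282.3319711]
pred tip [380.92324462 269.13950457]
```

```bash
echo '[[0.3, [0, 0, 0.5], [0, 0, 0]], [0.3, [0, 0, 0.8], [0, 0, 0]], [0.3, [0, 0, 0.8], [0, 0, 0]], [0.3, [0, 0, 0.8], [0, 0, 0]], [0.3, [0, 0, 0.4], [0, 0, 0]], [0.3, [0, 0, 0.2], [0, 0, 0]], [0.3, [0, 0, 0], [0, 0, 0]], [0.3, [0, 0, 0], [0, 0, 0]], [0.3, [0, 0, 0], [0, 0, 0]]]' > mv.in && python3 -m creep mv.in
python3 m2.py near
```

```text
time_s: 8.98
ee_pos: [0.6292, -0.0568, 0.2359]
orientation: [-180.0, -0.1, -17.0]
contact_force: [1.2, 0.2, 0.1]
opening: 0.36
grip_force: 29.7
[ 0.6292 -0.0568  0.2359] [-1.7998e+02 -1.1000e-01 -1.7020e+01] [1.17 0.23 0.07]
pred tip [330.69407511 303.65704194]
pred tip [378.72126799 298.1709224 ]
```

View pics/near.png

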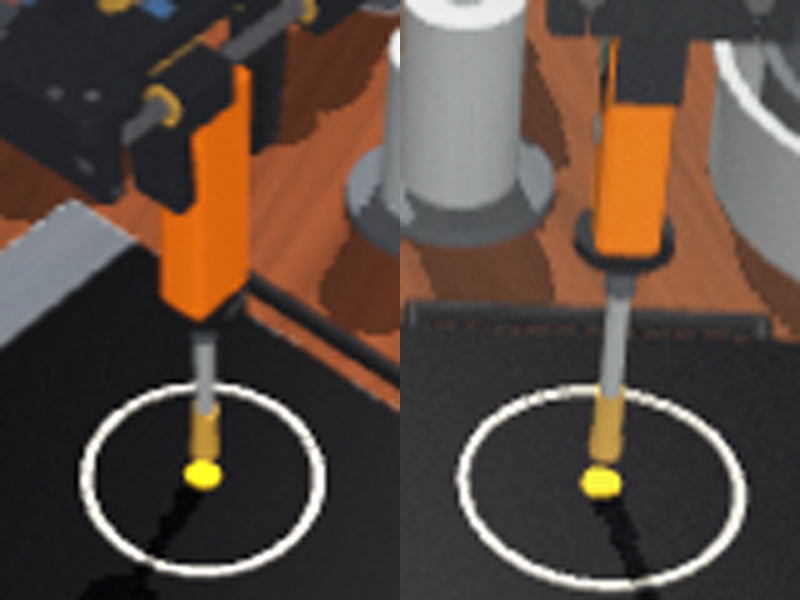

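The foot hovers about 15 mm above the dot, centred on it in both views. To cancel calibration bias I'll measure the brass foot and the dot the same way in both cameras.

```bash
python3 - <<'E'
from h import *
cs=[cam("scene"),cam("side")]; o=telemetry.get_obs(); tcp=o["ee_pos"]; print(tcp)
B=[];Yd=[(330.0,307.4),(377.906,303.9375)]
for c,d in zip(cs,Yd):
    t=proj(c,[[*tcp[:2],tcp[2]-.171]])[0]; x,y=int(t[0]),int(t[1])-5; print(c["hsv"][y,x],c["hsv"][int(d[1]),int(d[0])])
    m=cv2.inRange(c["hsv"],(17,100,70),(24,255,235)); k=np.zeros_like(m); k[y-20:y+12,x-6:x+7]=m[y-20:y+12,x-6:x+7]
    p=pts(k); B.append(p.mean(0)); print("brass",p.mean(0),p.min(0),p.max(0),len(p))
    z=tcp[2]-.171+.007; print(" proj axis",[proj(c,[[*tcp[:2],tcp[2]-.171+h]])[0].round(1).tolist() for h in(0,.007,.014)]," at z+7:",onz(c,[p.mean(0)],z).round(4),"dot",onz(c,[d],.05).round(4))
print("tri brass",tri(cs[0],B[0],cs[1],B[1]),"tri dot",tri(cs[0],Yd[0],cs[1],Yd[1]))
E
```

```text
[ 0.62893612 -0.05678211  0.23571408]
[ 20 180 190] [ 30 216 255]
brass [330.51428571 300.52857143] [326. 293.] [334. 309.] 70
 proj axis [[330.6, 303.7], [330.6, 301.6], [330.6, 299.5]]  at z+7: [[ 0.6275 -0.0542  0.0717]] dot [[ 0.6271 -0.056   0.05  ]]
[ 20 157 190] [ 30 187 247]
brass [378.77173913 294.17391304] [374. 286.] [382. 304.] 92
 proj axis [[378.6, 298.3], [378.9, 295.4], [379.1, 292.6]]  at z+7: [[ 0.6298 -0.0536  0.0717]] dot [[ 0.6289 -0.0562  0.05  ]]
tri brass (array([ 0.62858933, -0.05651958,  0.0747459 ]), array([0.00013999])) tri dot (array([ 0.62799655, -0.05794877,  0.05225086]), array([0.00044326]))
```

Converted, 0.004 m is 0.2, 0.003 m is 0.15.

```bash
echo '[[0.3, [-0.02, 0.07, 0.1], [0, 0, 0]], [0.3, [0, 0, 0.2], [0, 0, 0]], [0.3, [0, 0, 0.15], [0, 0, 0]], [0.3, [0, 0, 0.05], [0, 0, 0]], [0.3, [0, 0, 0], [0, 0, 0]], [0.3, [0, 0, 0], [0, 0, 0]]]' > mv.in && python3 -m creep mv.in
cat > avg.py <<'E'
from h import *
P=[];F=[];A=[]
for i in range(10):
    optics.read_camera("side"); o=telemetry.get_obs(); P.append(o["ee_pos"]);F.append(o["contact_force"]);A.append([o["orientation"][0]%360,*o["orientation"][1:]])
for q in(P,F,A): print(np.mean(q,0).round(4),np.std(q,0).round(4))
print(o["time_s"])
E
python3 avg.py
```

```text
time_s: 9.68
ee_pos: [0.6274, -0.0579, 0.2244]
orientation: [180.0, 0.0, -17.0]
contact_force: [0.1, -0.3, -1.3]
opening: 0.361
grip_force: 29.7
[ 0.6277 -0.0579  0.2248] [0.0001 0.     0.0001]
[ 0.0441 -0.0522 -1.1066] [0.4516 0.3887 0.4289]
[ 1.800024e+02 -1.040000e-02 -1.702660e+01] [0.002  0.0088 0.0012]
10.1833
```

The baseline held weight is -1.1 N and the position is steady. Now pressing down in small steps.

```bash
echo '[[0.3, [0, 0, 0.05], [0, 0, 0]], [0.3, [0, 0, 0.075], [0, 0, 0]], [0.3, [0, 0, 0.075], [0, 0, 0]], [0.3, [0, 0, 0.05], [0, 0, 0]], [0.3, [0, 0, 0], [0, 0, 0]], [0.3, [0, 0, 0], [0, 0, 0]]]' > mv.in && python3 -m creep mv.in; python3 avg.py; echo '[[0.3, [0, 0, 0.05], [0, 0, 0]], [0.3, [0, 0, 0.05], [0, 0, 0]], [0.3, [0, 0, 0], [0, 0, 0]], [0.3, [0, 0, 0], [0, 0, 0]]]' > mv.in && python3 -m creep mv.in;python3 avg.py
```

```text
time_s: 10.68
ee_pos: [0.6277, -0.058, 0.2198]
orientation: [180.0, -0.0, -17.0]
contact_force: [-0.2, 0.2, 0.1]
opening: 0.362
grip_force: 29.7
[ 0.6276 -0.058   0.2198] [0.     0.     0.0001]
[-0.5081  0.0953 -0.0122] [0.4828 0.4285 0.5259]
[ 1.799998e+02 -6.600000e-03 -1.702730e+01] [0.0013 0.0018 0.0015]
11.1833
time_s: 11.52
ee_pos: [0.6277, -0.0579, 0.2178]
orientation: [-180.0, -0.0, -17.0]
contact_force: [-0.1, 0.3, 0.9]
opening: 0.364
grip_force: 29.7
[ 0.6277 -0.058   0.2178] [0. 0. 0.]
[-0.5305 -0.1363  0.8046] [0.4098 0.3912 0.5898]
[ 1.800015e+02 -8.800000e-03 -1.702740e+01] [0.0011 0.0025 0.0014]
12.0167
```

The force rises to +1.1 N, then +1.9 N (about 1.8 mm of travel), which matches the spring. I'll go 2 mm further and hold.

```bash
echo '[[0.3, [0, 0, 0.05], [0, 0, 0]], [0.3, [0, 0, 0.05], [0, 0, 0]], [0.3, [0, 0, 0], [0, 0, 0]], [0.3, [0, 0, 0], [0, 0, 0]]]' > mv.in && python3 -m creep mv.in;for i in 1 2 3 4; do echo '[[0.3, [0, 0, 0], [0, 0, 0]], [0.3, [0, 0, 0], [0, 0, 0]], [0.3, [0, 0, 0], [0, 0, 0]], [0.3, [0, 0, 0], [0, 0, 0]], [0.3, [0, 0, 0], [0, 0, 0]], [0.3, [0, 0, 0], [0, 0, 0]], [0.3, [0, 0, 0], [0, 0, 0]], [0.3, [0, 0, 0], [0, 0, 0]], [0.3, [0, 0, 0], [0, 0, 0]], [0.3, [0, 0, 0], [0, 0, 0]], [0.3, [0, 0, 0], [0, 0, 0]], [0.3, [0, 0, 0], [0, 0, 0]]]' > mv.in && python3 -m creep mv.in >/dev/null; done; python3 avg.py; python3 m2.py press
```

```text
time_s: 12.35
ee_pos: [0.6277, -0.058, 0.2158]
orientation: [-180.0, -0.0, -17.0]
contact_force: [-0.1, 0.1, 2.3]
opening: 0.364
grip_force: 29.7
[ 0.6276 -0.0579  0.2157] [0. 0. 0.]
[-0.2717 -0.3055  1.7735] [0.5166 0.4756 0.5216]
[ 1.80000e+02  2.00000e-04 -1.70271e+01] [0.0009 0.0019 0.0016]
16.85
[ 0.6276 -0.0579  0.2157] [-180.      0.    -17.03] [ 0.28 -1.1   2.44]
pred tip [329.83896766 309.64399187]
pred tip [377.34802331 306.78815241]
```

View pics/press.png

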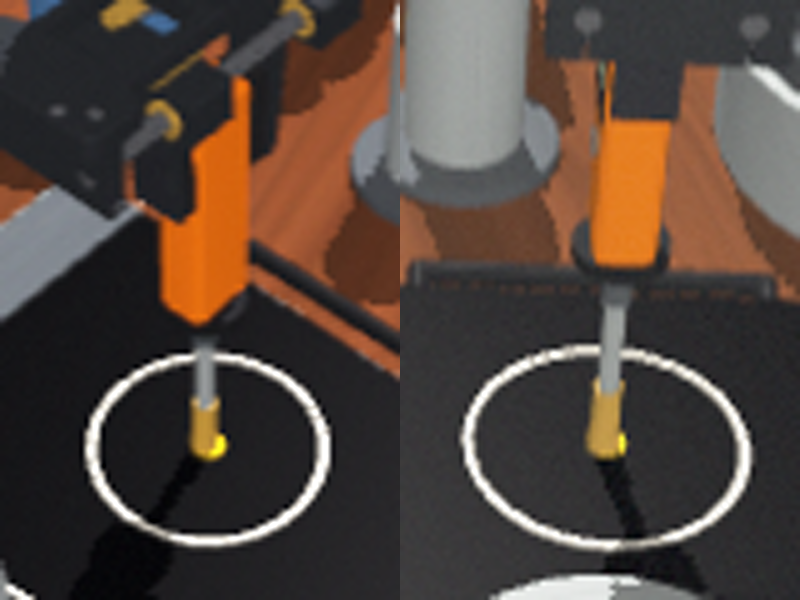

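The press force is about 2.9 N, so the foot is roughly 4 mm in. But a sliver of yellow shows beyond the foot, and the ring centres put the foot about 2 mm short in -y. There is plenty of time, so I'll lift straight up, shift in the air and set it down again.

Units first: shifts go in units of 20 mm. So -0.002 m is -0.1, -0.001 m is -0.05.

```bash
echo '[[0.3, [0, 0, -0.05], [0, 0, 0]], [0.3, [0, 0, -0.05], [0, 0, 0]], [0.3, [0, 0, -0.05], [0, 0, 0]], [0.3, [0, 0, -0.05], [0, 0, 0]], [0.3, [0, 0, -0.05], [0, 0, 0]], [0.3, [0, 0, -0.1], [0, 0, 0]], [0.3, [0, 0, -0.1], [0, 0, 0]], [0.3, [0, 0, -0.05], [0, 0, 0]], [0.3, [0, 0, 0], [0, 0, 0]], [0.3, [0, -0.045, 0], [0, 0, 0]], [0.3, [0, -0.045, 0], [0, 0, 0]], [0.3, [0, 0, 0], [0, 0, 0]]]' > mv.in && python3 -m creep mv.in && echo '[[0.3, [0, 0, 0], [0, 0, 0]], [0.3, [0, 0, 0], [0, 0, 0]], [0.3, [0, 0, 0], [0, 0, 0]], [0.3, [0, 0, 0], [0, 0, 0]]]' > mv.in && python3 -m creep mv.in; python3 m2.py re
```

```text
time_s: 17.95
ee_pos: [0.6281, -0.056, 0.2255]
orientation: [-180.0, 0.0, -17.0]
contact_force: [-0.5, -0.0, -1.3]
opening: 0.36
grip_force: 29.7
time_s: 18.28
ee_pos: [0.6281, -0.0562, 0.2257]
orientation: [180.0, 0.0, -17.0]
contact_force: [-0.6, 0.1, -0.9]
opening: 0.365
grip_force: 29.7
[ 0.6281 -0.0562  0.2257] [180.     0.   -17.03] [-0.56  0.05 -0.88]
pred tip [330.38134531 306.29935735]
pred tip [377.70737126 302.15979149]
```

View pics/re.png

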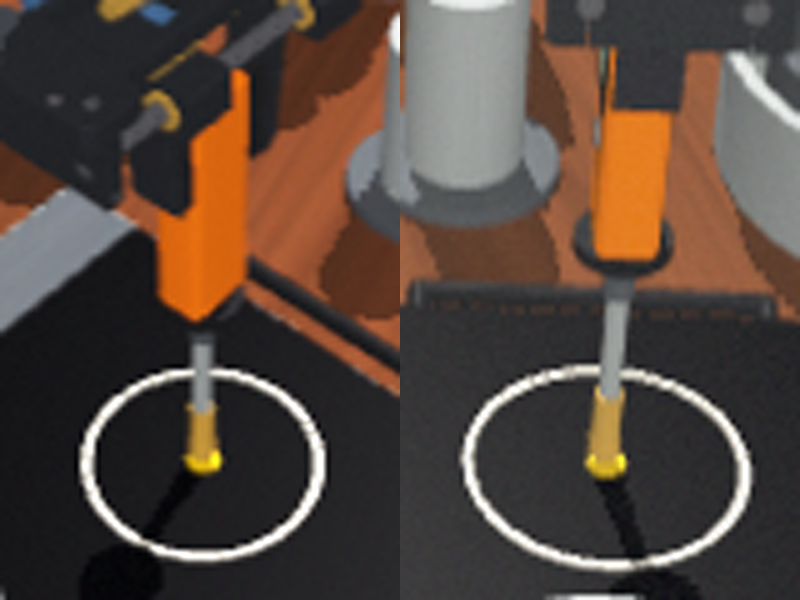

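Hovering 6 mm up, the foot is now centred on the dot in both views. I'll lower it the same 10 mm and hold.

```bash
echo '[[0.3, [0, 0, 0.05], [0, 0, 0]], [0.3, [0, 0, 0.075], [0, 0, 0]], [0.3, [0, 0, 0.075], [0, 0, 0]], [0.3, [0, 0, 0.05], [0, 0, 0]], [0.3, [0, 0, 0.05], [0, 0, 0]], [0.3, [0, 0, 0.05], [0, 0, 0]], [0.3, [0, 0, 0.05], [0, 0, 0]], [0.3, [0, 0, 0.05], [0, 0, 0]], [0.3, [0, 0, 0.05], [0, 0, 0]], [0.3, [0, 0, 0], [0, 0, 0]], [0.3, [0, 0, 0], [0, 0, 0]]]' > mv.in && python3 -m creep mv.in;for i in 1 2 3 4; do echo '[[0.3, [0, 0, 0], [0, 0, 0]], [0.3, [0, 0, 0], [0, 0, 0]], [0.3, [0, 0, 0], [0, 0, 0]], [0.3, [0, 0, 0], [0, 0, 0]], [0.3, [0, 0, 0], [0, 0, 0]], [0.3, [0, 0, 0], [0, 0, 0]], [0.3, [0, 0, 0], [0, 0, 0]], [0.3, [0, 0, 0], [0, 0, 0]], [0.3, [0, 0, 0], [0, 0, 0]], [0.3, [0, 0, 0], [0, 0, 0]], [0.3, [0, 0, 0], [0, 0, 0]], [0.3, [0, 0, 0], [0, 0, 0]]]' > mv.in && python3 -m creep mv.in >/dev/null; done; python3 avg.py; python3 m2.py fin
```

```text
time_s: 19.3
ee_pos: [0.6282, -0.0563, 0.216]
orientation: [-180.0, -0.0, -17.0]
contact_force: [-0.8, -0.0, 2.4]
opening: 0.362
grip_force: 29.7
[ 0.6281 -0.0562  0.2157] [0. 0. 0.]
[-0.6172 -0.36    2.1757] [0.3963 0.6309 0.2913]
[ 1.800007e+02 -1.000000e-04 -1.702850e+01] [0.001  0.0017 0.0014]
23.8
[ 0.6281 -0.0562  0.2157] [-180.     -0.    -17.03] [-0.18  0.64  1.61]
pred tip [330.39030917 309.1570627 ]
pred tip [377.3380833  306.09447797]
```

View pics/fin.png

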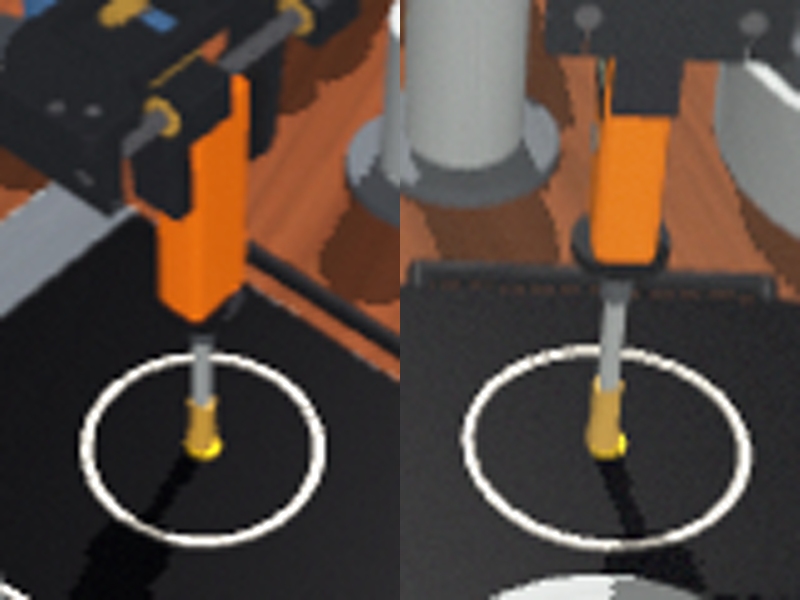

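The foot is on the dot with about 3.2 N (around 4 mm in), upright at yaw -17.0°, and has been held for over 4 s. Handing in.

```bash
python3 -c "from station import arm; print(arm.job_done())"
```

```text
the job is handed in; nothing more can be done
None
```

I handed the job in with the thermometer upright on the yellow dot, screen to the knob side, foot about 4 mm in (about 3 N) and held over 4 s; I lifted it once to re-centre it from about 2 mm off.

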